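# Finish closing a pressure filter housing crosswise and shut its vent

### The arm

A 6-joint arm with a two-finger parallel gripper is mounted at the origin on a cart in front of the work surface, level with it; the furniture and walls round the work are solid. World frame = base frame: x ahead of the robot, y to its left, z up, the work surface at z = 0. Lengths are in m, angles in rad, forces in N, time in s.
With the tool pointing down it reaches from about 0.275 to 0.975 m from the base axis. Payload 8.4 kg.
Tool frame: the origin (TCP) lies at the very end of the fingers, on their centre line; the grasp point (between the pads) lies 19 mm behind it (manip.grasp_offset is the distance from the TCP to the grasp point, in m); z points along the fingers, y is the line along which they close (so a half turn about z gives the same grasp; the last joint's range is limited). The gripper opens to 92 mm and grips with 3 to 60 N. Pads are 20 mm wide; open, the fingers measure 128 mm over their backs; the gripper's body (75 mm by 189 mm) begins 69 mm behind the grasp point.
Start: joints at [-1.328, 0.353, 1.633, -0, 1.155, -0.002], TCP at [0.151, -0.606, 0.215] pointing down, gripper open.
Joint ranges: [-2.63, 2.63], [-0.92, 2.1], [0.06, 2.66], [-1.3, 4.44], [0, 2.69], [-3.02, 3.02]. Speed limits (rad/s): [2.22, 2.22, 2.79, 3.14, 3.14, 3.14].

### API

Orientations are given as a unit quaternion [w, x, y, z].
In Python, from workcell import status, eyes, job, manip gives the robot as it stands. The module is installed in compiled form; this text tells all that it offers.
- The arm moves only by the tool servo_tool, never from a script. Its arguments are lists of equal length, an entry for each row: "dp": the shift along the tool's x, y, z normalised to -1 to 1, where 1 is 0.05 m, a list of three; "turn": the turn, a rotation vector about the tool's x, y, z normalised to -1 to 1, where 1 is 0.08 rad, a list of three; "claw": the finger opening in mm, from 0 to 91.9. A call has 1 to 20 rows; each row shifts and turns the commanded pose from where the row before left it, along the tool's axes as they then stand; what a row does not reach is not made up. A row lasts 1/8 s, in which the tool goes at most 62.5 mm and 10.7 degrees, less where a joint would pass 70% of its speed; a pose out of reach is approached as far as the arm can. A call with a number of a shift or a turn outside -1 to 1 is refused whole. A call with a gripper value outside its range is refused whole. The fingers move at their own pace and stop on an object; "squeeze" is the grip in N (left out, the last holds). Time passes only in rows, so rows that do not move let the fingers close. It gives the time, the measured TCP pose, the force, the opening and the grip force at its end, in the units of the state.
- status.read_state(): the state, without advancing time (a new reading comes with each control period).
- eyes.grab_frame(name): name is "scene" or "side" or "wrist"; returns the picture (384x512x3 uint8, blue, green, red); there is no depth.
- eyes.camera_params(name): a dict with "mtx" (3x3 intrinsics, pixels), "rvec" (rotation vector, rad) and "tvec" (3), from world to camera coordinates, as OpenCV has them. Camera axes: x right, y down, z forward; pixel columns grow to the right and rows downward; lengths in m; the calibration is good to about 2 mm. A picture is of the moment at which its call begins: read the wrist's pose just before it. camera_params takes no time and is no camera call; for the wrist camera it gives the pose at the moment of the call.
- job.finish_job(): hands the job in; it is judged then, once.
The state is a dict: "time_s": time; "joints": joint angles; "dq": joint speeds; "joint_torque": joint torques, N m; "position": TCP position; "tool_rot": TCP orientation; "wrist_force": force on the tool from outside, world axes, zero at the start; "ft_torque": the same for the moment, N m; "grip_width": opening from 0.0 (shut) to 1.0 (fully open); "gripper_force": force on a finger pad.
Only numpy, scipy, OpenCV 4.12 (cv2) and the standard library are available. Lean on these libraries where they do the work, as an engineer would, in place of code of your own. Each camera call takes 0.05 s, during which the arm holds its last target. There are 200 camera calls.

### The job

Finish closing the filter housing: seen from the robot, its near-left and far-right cover nuts are already drawn about half way down. First draw the other two clockwise about half way down as well, then turn all four fully home crosswise (both nuts of one opposite pair, then both of the other), so that the cover goes down level and never gets cocked. Once the cover is seated, shut the vent cock in its middle by turning the T-bar clockwise to its stop; leave everything else on the table where it stands.

Things in the scene. Friction and masses are not known exactly. Their poses are not given: they have to be found in the camera images.
- housing: pressure filter housing: heavy fixed stainless pot, 200 mm across, flange top 62 mm high. Origin: centre of the underside. Hose ports stick out along its +x and -x, below the flange, to 123 mm. Four 10 mm studs, tips 121 mm high, stand 80 mm from the axis at 135, 45, -45 and -135 deg from its +x (counterclockwise from above), with nuts 1, 2, 3, 4: 1 (near left) faces 3 (far right), and 2 faces 4
- cover: stainless cover disc, 200 mm across, 14 mm thick, guided by the studs, on a springy white gasket. Origin: centre of its underside, about 63.6 mm above the housing's origin at the start, 62 mm when seated metal to metal. A nut drawn down further than the others tips it towards that nut
- nut_1_grip (a point): nut 1: round black fluted hand nut, 34 mm across, gripping part 24 mm high; the point is the centre of that part, on the stud's axis, and moves with the nut: 104 mm above the housing's origin when loose (angle 0), 100 mm when home, 1.9 mm down per rad. Keep fingertips above the cover, whose top is 76 to 79 mm above the housing's origin
- nut_2_grip (a point): nut 2, like nut 1
- nut_3_grip (a point): nut 3, like nut 1
- nut_4_grip (a point): nut 4, like nut 1
- nut_1 (a joint): angle of nut 1, rad, grows clockwise seen from above (tightening), thread 12 mm per turn; stays where it is left; about 0.1 N m to turn. 0: loose; touches an unpressed cover at about 0.35; 1.2: half way; 2.4: fully home, a hard stop. Starts about half way, 1.1 to 1.4
- nut_2 (a joint): angle of nut 2, same meaning; starts loose, 0 to 0.5
- nut_3 (a joint): angle of nut 3, same meaning; starts about half way, 1.1 to 1.4
- nut_4 (a joint): angle of nut 4, same meaning; starts loose, 0 to 0.5
- vent_grip (a point): centre of the vent cock's black T-bar, on the axis of the cover: bar 56 mm long, 11 mm wide, 16 mm high; this point is 48 mm above the cover's origin, the bar's top 8 mm above it, its underside 8 mm below. The point's x axis runs along the bar
- vent (a joint): angle of the T-bar, rad, grows clockwise seen from above; 0: bar in line with the hose ports (open, the bar lies along the housing's x); 1.57: bar across them (shut, a hard stop). Starts between 0.15 and 0.45; stays where it is left, about 0.06 N m to turn
- petri_1: petri dish, 91 mm across, 15 mm high, bystander
- beaker_small: small glass beaker, 52 mm across, 66 mm high, bystander
- tweezers: steel tweezers, 122 mm long, lying flat, bystander
- funnel: funnel standing on its rim, 75 mm across, 75 mm high, bystander
- beaker_big: large glass beaker, 72 mm across, 95 mm high, bystander
- stain_3: dropper bottle with blue cap, 35 mm across, 85 mm high, bystander

How it is judged:
By the outcome, as a careful person would: the job done as asked, in the order asked, and still so for the second after the job is handed in, with the robot touching nothing.
It also fails if it takes over 72 s, if anything falls off the work surface, if the arm or the gripper's body presses on something with over 40 N, if the wrist force passes 120 N, or if a joint passes its speed limit or range.

## Working session

There is one attempt and no reset: what is moved stays moved. The work goes in short steps, Python scripts to look and compute and a tool call to move; the robot and the scene stay as the last step left them, time stands still between calls to the robot, and variables do not carry over. Pictures are saved under pics/ and viewed, at most 10 in all, crops included, and the job is handed in when it is done.

Besides the shell and the picture viewer there is one more tool, called after "Emit:" as name(argument=value, ...), one argument or row to a line, values as JSON. servo_tool: Moves the arm, as the interface text tells. Its arguments: {"type":"object","properties":{"dp":{"type":"array","items":{"type":"array","items":{"type":"number"}}},"turn":{"type":"array","items":{"type":"array","items":{"type":"number"}}},"claw":{"type":"array","items":{"type":"number"}},"squeeze":{"type":"number"}},"required":["dp","turn","claw"]}

```bash
mkdir -p pics; cat > h.py <<'E'
import numpy as np, cv2
from workcell import status, eyes, job, manip
def cam(n):
    p=eyes.camera_params(n);R=cv2.Rodrigues(np.array(p["rvec"],float))[0];return np.array(p["mtx"]),R,np.array(p["tvec"],float).ravel()
def ray(c,uv):
    K,R,t=c;d=R.T@np.linalg.inv(K)@np.array([uv[0],uv[1],1.]);return -R.T@t,d/np.linalg.norm(d)
def plane(c,uv,z):
    o,d=ray(c,uv);return o+d*(z-o[2])/d[2]
def proj(c,P):
    K,R,t=c;q=K@(R@np.array(P,float)+t);return q[:2]/q[2]
def tri(rs):
    A=sum(np.eye(3)-np.outer(d,d) for o,d in rs);b=sum((np.eye(3)-np.outer(d,d))@o for o,d in rs);return np.linalg.solve(A,b)
E
python3 - <<'E'
from h import *
a=eyes.grab_frame("scene");b=eyes.grab_frame("side")
cv2.imwrite("pics/a.png",a);cv2.imwrite("pics/b.png",b)
for n in("scene","side","wrist"):
    c=cam(n);print(n,-c[1].T@c[2],c[0][0,0])
print(status.read_state(),manip.grasp_offset)
E
```

```text
scene [-0.15851687  0.88764122  0.62706142] 353.8431021698376
side [0.62811695 1.04532635 0.72237378] 380.2591898431078
wrist [ 0.22024988 -0.58794078  0.38269673] 293.2539834070648
{'time_s': 0.1, 'joints': array([-1.32838520e+00,  3.53604181e-01,  1.63402567e+00,  6.08294194e-06,
        1.15517831e+00, -2.39647062e-03]), 'dq': array([-0.00056385, -0.00051017, -0.00284158,  0.00051076, -0.00158919,
        0.00074877]), 'joint_torque': array([-2.85932992e-04, -5.94903660e+01, -3.34931087e+01,  6.99151587e-02,
        1.84129074e-02, -3.10775158e-05]), 'position': array([ 0.15138392, -0.60595471,  0.21393755]), 'tool_rot': array([-6.03716250e-04,  9.92517971e-01,  1.22097126e-01, -6.99982458e-05]), 'wrist_force': array([0.60064891, 0.07518083, 0.75130373]), 'ft_torque': array([ 0.01684535, -0.02045599,  0.01222574]), 'gripper_force': 0.0, 'grip_width': 0.9993785092403964} 0.0187
```

View pics/a.png

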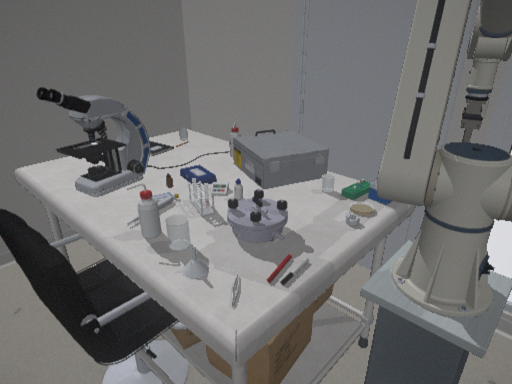

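View pics/b.png

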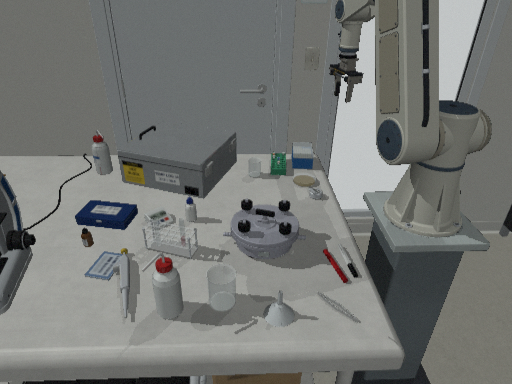

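Both pictures show the housing with four black nuts. In the scene view they are near (233,203), (259,195), (282,205) and (255,216). In the side view they are near (250,206), (284,205), (244,227) and (285,227), with the bar at (264,212).

```bash
python3 - <<'E'
from h import *
def blobs(f,x0,y0,x1,y1,T=50):
    m=(cv2.imread(f).max(2)<T).astype(np.uint8)
    n,l,s,c=cv2.connectedComponentsWithStats(m)
    return [(c[i].round(1),s[i]) for i in range(1,n) if s[i,4]>12 and x0<c[i][0]<x1 and y0<c[i][1]<y1]
A=blobs("pics/a.png",220,180,300,235);B=blobs("pics/b.png",230,190,305,245)
print(A);print(B)
ca,cb=cam("scene"),cam("side")
for n,c,L in(("a",ca,A),("b",cb,B)):
    for q,s in L: print(n,q,plane(c,q,.102).round(4))
for q,_ in A:
    for r,_ in B:
        P=tri([ray(ca,q),ray(cb,r)]);e=np.abs(proj(ca,P)-q).max()
        if e<2 and .06<P[2]<.15: print(q,r,P.round(4),e.round(2))
E
```

```text
[(array([257.7, 180.9]), array([256, 179,   5,   5,  13], dtype=int32)), (array([258.1, 197.4]), array([253, 191,  10,  15,  71], dtype=int32)), (array([232.7, 204.2]), array([229, 200,   8,   8,  38], dtype=int32)), (array([281.6, 205.3]), array([278, 202,   8,   7,  47], dtype=int32)), (array([255.5, 217.1]), array([251, 213,  10,   9,  59], dtype=int32))]
[(array([246.3, 204.8]), array([241, 200,  11,  11,  88], dtype=int32)), (array([284. , 205.9]), array([279, 201,  11,  11,  92], dtype=int32)), (array([264.9, 212.8]), array([256, 209,  19,   8,  95], dtype=int32)), (array([243.8, 226.7]), array([238, 221,  12,  12, 109], dtype=int32)), (array([284.5, 228.7]), array([279, 223,  12,  12, 117], dtype=int32))]
a [257.7 180.9] [0.6724 0.0011 0.102 ]
a [258.1 197.4] [0.5753 0.1027 0.102 ]
a [232.7 204.2] [0.6012 0.1958 0.102 ]
a [281.6 205.3] [0.4801 0.0932 0.102 ]
a [255.5 217.1] [0.4882 0.2074 0.102 ]
b [246.3 204.8] [0.595  0.0836 0.102 ]
b [284.  205.9] [0.4821 0.0926 0.102 ]
b [264.9 212.8] [0.5421 0.128  0.102 ]
b [243.8 226.7] [0.6054 0.1949 0.102 ]
b [284.5 228.7] [0.4941 0.2072 0.102 ]
[258.1 197.4] [246.3 204.8] [0.5946 0.0793 0.0928] 1.45
[258.1 197.4] [264.9 212.8] [0.5436 0.1405 0.1189] 1.99
[232.7 204.2] [243.8 226.7] [0.6053 0.1918 0.0994] 0.09
[281.6 205.3] [284.  205.9] [0.4818 0.091  0.1008] 0.05
[255.5 217.1] [284.5 228.7] [0.4932 0.202  0.098 ] 0.04
```

Emit:
servo_tool(
  dp=[
    [0,0,-1],
    [0.68,-0.7,0],
    [0.68,-0.7,0],
    [0.68,-0.7,0],
    [0.68,-0.7,0],
    [0.68,-0.7,0],
    [0.68,-0.7,0],
    [0.68,-0.7,0],
    [0.68,-0.7,0],
    [0.68,-0.7,0],
    [0.68,-0.7,0],
    [0.68,-0.7,0],
    [0.68,-0.7,0],
    [0.68,-0.7,0],
    [0.68,-0.7,0],
    [0.68,-0.7,0],
    [0.68,-0.7,0],
  ],
  turn=[
    [0,0,0],
    [0,0,0],
    [0,0,0],
    [0,0,0],
    [0,0,0],
    [0,0,0],
    [0,0,0],
    [0,0,0],
    [0,0,0],
    [0,0,0],
    [0,0,0],
    [0,0,0],
    [0,0,0],
    [0,0,0],
    [0,0,0],
    [0,0,0],
    [0,0,0],
  ],
  claw=[91,91,91,91,91,91,91,91,91,91,91,91,91,91,91,91,91],
)

```text
time_s: 2.22
position: [0.544, 0.0703, 0.2643]
tool_rot: [0.0, 0.993, 0.122, -0.0]
wrist_force: [0.3, -0.5, -0.2]
grip_width: 0.99
gripper_force: 0.0
```

Emit:
servo_tool(
  dp=[
    [0,0,0],
    [0,0,0],
    [0,0,0],
    [0,0,0],
    [0,0,0],
    [0,0,0],
    [0,0,0],
    [0,0,0],
    [0,0,0],
    [0,0,0],
    [0,0,0],
    [0,0,0],
    [0,0,0],
    [0,0,0],
    [0,0,0],
    [0,0,0],
    [0,0,0],
    [0,0,0],
  ],
  turn=[
    [0,0,-1],
    [0,0,-1],
    [0,0,-1],
    [0,0,-1],
    [0,0,-1],
    [0,0,-1],
    [0,0,-1],
    [0,0,-1],
    [0,0,-1],
    [0,0,-1],
    [0,0,-1],
    [0,0,-1],
    [0,0,-1],
    [0,0,-1],
    [0,0,-1],
    [0,0,-1],
    [0,0,-1],
    [0,0,0],
  ],
  claw=[91,91,91,91,91,91,91,91,91,91,91,91,91,91,91,91,91,91],
)

```text
time_s: 4.47
position: [0.5433, 0.0687, 0.2643]
tool_rot: [-0.0, 0.695, 0.719, -0.0]
wrist_force: [0.0, 0.7, 0.4]
grip_width: 0.991
gripper_force: 0.0
```

```bash
python3 - <<'E'
from h import *
s=status.read_state();print(s["time_s"],s["position"],s["tool_rot"],s["joints"],s["wrist_force"])
c=cam("wrist");print(-c[1].T@c[2],c[1])
np.savez("w1.npz",K=c[0],R=c[1],t=c[2])
a=eyes.grab_frame("wrist");cv2.imwrite("pics/w1.png",a)
E
```

```text
4.475 [0.54331573 0.0687269  0.26428744] [-1.78527160e-04  6.95163159e-01  7.18851924e-01 -2.47164888e-04] [ 1.23109440e-01  1.87080124e-01  1.74286350e+00 -3.48253813e-05
  1.21225795e+00  8.96191299e-02] [0.01586772 0.6772461  0.44227172]
[0.54132174 0.1404606  0.43303623] [[ 9.99457144e-01  3.29436725e-02 -3.63950031e-04]
 [ 3.19683612e-02 -9.67078688e-01  2.52461553e-01]
 [ 7.96504240e-03 -2.52336137e-01 -9.67606858e-01]]
```

View pics/w1.png

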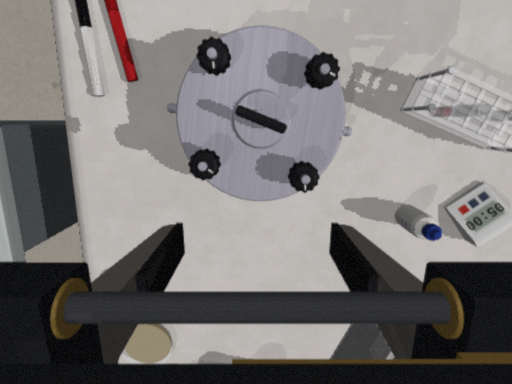

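The wrist view shows nut 1 at (214,56), nut 2 at (322,70), nut 4 at (204,165) and nut 3 at (304,177), each with a white index mark. The bar runs from (238,111) to (284,127), and the ports are at (171,107) and (347,131).

Emit:
servo_tool(
  dp=[
    [-1,0,0.4],
    [-0.4,0,0.4],
    [0,0,0],
  ],
  turn=[
    [0,0,0],
    [0,0,0],
    [0,0,0],
  ],
  claw=[91,91,91],
)

```text
time_s: 4.9
position: [0.5449, -0.0022, 0.2232]
tool_rot: [-0.001, 0.696, 0.718, -0.001]
wrist_force: [0.5, 0.5, 0.2]
grip_width: 0.988
gripper_force: 0.0
```

```bash
cat > m.py <<'E'
from h import *
G=np.array([[.493,.202],[.605,.192],[.597,.081],[.482,.091],[.5436,.1414]])
def nuts(img,c,G=G,zs=(.102,)*4+(.112,)):
    m=(img.max(2)<45).astype(np.uint8);out=[]
    for g,z in zip(G,zs):
        u=proj(c,[*g,z]);r=int(22*.33/abs((c[1]@[*g,z]+c[2])[2]))
        k=np.zeros_like(m);cv2.circle(k,tuple(int(x) for x in u.round()),r+5,1,-1)
        cs,_=cv2.findContours(m&k,cv2.RETR_EXTERNAL,cv2.CHAIN_APPROX_NONE)
        h=cv2.convexHull(max(cs,key=cv2.contourArea));e=cv2.minEnclosingCircle(h);M=cv2.moments(h)
        out.append((M["m10"]/M["m00"],M["m01"]/M["m00"],e[1],cv2.minAreaRect(h)))
    return out
E
python3 - <<'E'
from m import *
d=np.load("w1.npz");c1=(d["K"],d["R"],d["t"])
c2=cam("wrist");b=eyes.grab_frame("wrist");cv2.imwrite("pics/w2.png",b);np.savez("w2.npz",K=c2[0],R=c2[1],t=c2[2])
A=nuts(cv2.imread("pics/w1.png"),c1);B=nuts(b,c2)
ca,cb=cam("scene"),cam("side")
print(status.read_state()["position"],[tuple(np.round(x[:3],1)) for x in A],[tuple(np.round(x[:3],1)) for x in B])
for x,y in zip(A,B): 
    P=tri([ray(c1,x[:2]),ray(c2,y[:2])]);print(P.round(4),plane(c1,x[:2],.102).round(4),plane(c2,y[:2],.102).round(4))
cv2.imwrite("pics/w2c.png",cv2.resize(b[20:260,130:400],None,fx=2.4,fy=2.4,interpolation=cv2.INTER_CUBIC))
E
```

```text
Traceback (most recent call last):
  File "m.py", line 9, in nuts
    h=cv2.convexHull(max(cs,key=cv2.contourArea));e=cv2.minEnclosingCircle(h);M=cv2.moments(h)
                     ~~~^^^^^^^^^^^^^^^^^^^^^^^^
ValueError: max() iterable argument is empty
```

```bash
python3 - <<'E'
from m import *
for n in "12":
    d=np.load(f"w{n}.npz");c=(d["K"],d["R"],d["t"])
    print([proj(c,[*g,.102]).round(1) for g in G])
b=cv2.imread("pics/w2.png")
cv2.imwrite("pics/w2c.png",cv2.resize(b[0:250,130:400],None,fx=2.4,fy=2.4,interpolation=cv2.INTER_CUBIC))
E
```

```text
[array([212.1,  57.5]), array([319. ,  71.7]), array([303.6, 175.6]), array([203. , 163.6]), array([258.8, 119.5])]
[array([202.4, -44.1]), array([334. , -25.8]), array([314.3, 109.6]), array([192.6,  94.6]), array([260. ,  37.4])]
```

View pics/w2c.png

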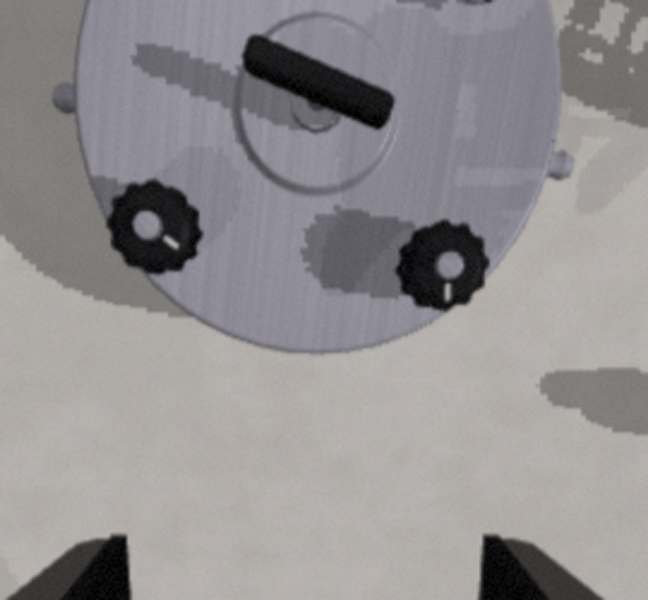

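The crop shows nut 4 at about (193,95) with its mark pointing lower right, nut 3 at about (315,110) with its mark pointing down, and the bar. Nuts 1 and 2 are out of view, so I'm shifting forward.

Emit:
servo_tool(
  dp=[
    [1,0,0],
    [0.8,0,0],
    [0,0,0],
  ],
  turn=[
    [0,0,0],
    [0,0,0],
    [0,0,0],
  ],
  claw=[91,91,91],
)

```text
time_s: 5.32
position: [0.5431, 0.092, 0.2256]
tool_rot: [0.0, 0.694, 0.72, 0.001]
wrist_force: [-0.1, 0.0, 0.4]
grip_width: 0.988
gripper_force: 0.0
```

```bash
cat > meas.py <<'E'
from m import *
s=status.read_state();print(s["time_s"],s["position"],s["tool_rot"],s["joints"][5])
c3=cam("wrist");b=eyes.grab_frame("wrist");cv2.imwrite("pics/w3.png",b);np.savez("w3.npz",K=c3[0],R=c3[1],t=c3[2])
L=[]
for n,ids in(("1",range(5)),("2",(2,3,4)),("3",range(5))):
    d=np.load(f"w{n}.npz");c=(d["K"],d["R"],d["t"]);im=cv2.imread(f"pics/w{n}.png")
    ids=list(ids);r=nuts(im,c,G[ids],[(.102,.102,.102,.102,.112)[i] for i in ids])
    L.append((c,dict(zip(ids,r)),im))
for i in range(5):
    rs=[ray(c,r[i][:2]) for c,r,_ in L if i in r]
    print(i+1,tri(rs).round(4),[ (plane(c,r[i][:2],.106 if i<4 else .118)[:2].round(4),round(float(r[i][2]),1)) for c,r,_ in L if i in r])
    if i<4:
      for c,r,im in L:
        if i in r:  # mark: bright pixels inside hull ring
            u=np.array(r[i][:2]);R_=r[i][2]
            yy,xx=np.mgrid[:384,:512];dd=np.hypot(xx-u[0],yy-u[1])
            k=((dd<R_*.8)&(im.min(2)>75)).astype(np.uint8)
            n,l,st,ce=cv2.connectedComponentsWithStats(k)
            print("   ",[(ce[j].round(1),int(st[j,4]),int(im[l==j].max()), round(float(np.degrees(np.arctan2(*((plane(c,ce[j],.114)-plane(c,u,.104))[[1,0]])))),1)) for j in range(1,n) if st[j,4]>2])
    else:
      for c,r,im in L:
        bx=cv2.boxPoints(r[i][3]);e=sorted([(np.linalg.norm(bx[j]-bx[(j+1)%4]),j) for j in range(4)])
        j=e[-1][1];a=plane(c,bx[j],.12);q=plane(c,bx[(j+1)%4],.12);v=q-a;print("bar yaw deg",np.degrees(np.arctan2(v[1],v[0]))%180,np.hypot(*v[:2]))
E
python3 meas.py
```

```text
5.325 [0.54309147 0.09195356 0.22562047] [1.28747149e-04 6.93941092e-01 7.20031291e-01 8.27539131e-04] 0.12722588420141648
1 [0.4941 0.2039 0.1008] [(array([0.4949, 0.2029]), 18.6), (array([0.4948, 0.2032]), 20.2)]
    [(array([211.6,  52.7]), 96, 167, 114.3), (array([213. ,  64.3]), 21, 176, -84.7)]
    [(array([205.5,  71.6]), 121, 175, 128.7), (array([207.3,  84.3]), 26, 189, -83.4)]
2 [0.6072 0.193  0.103 ] [(array([0.6066, 0.1925]), 18.2), (array([0.6065, 0.1927]), 20.0)]
    [(array([324.7,  68.2]), 85, 150, 29.4), (array([332.4,  73.7]), 19, 180, -24.0)]
    [(array([333.7,  90.4]), 134, 184, -10.9)]
3 [0.5963 0.0804 0.1024] [(array([0.5956, 0.0809]), 15.3), (array([0.5958, 0.0803]), 19.1), (array([0.5954, 0.0815]), 17.1)]
    [(array([305.3, 180.4]), 80, 174, -63.6)]
    [(array([317.2, 109.9]), 100, 153, -3.9), (array([316. , 121.3]), 21, 169, -83.9)]
    [(array([309.7, 210.7]), 97, 184, -61.3)]
4 [0.4836 0.0911 0.1033] [(array([0.4842, 0.0916]), 15.2), (array([0.4839, 0.0908]), 20.2), (array([0.4842, 0.0917]), 17.3)]
    [(array([202.2, 165.9]), 72, 160, -119.1), (array([210. , 170.7]), 16, 164, -37.1)]
    [(array([191. ,  93.4]), 116, 155, 159.7), (array([200.8, 100.5]), 25, 169, -34.3)]
    [(array([195.3, 195.4]), 90, 168, -117.0), (array([204.4, 200.4]), 21, 178, -36.1)]
5 [0.5448 0.1418 0.1115] [(array([0.5449, 0.1418]), 26.1), (array([0.5446, 0.1402]), 32.2), (array([0.5448, 0.1423]), 28.9)]
bar yaw deg 160.41908452417044 0.05344755281839053
bar yaw deg 160.10274707099552 0.053130535688578936
bar yaw deg 160.4543791825641 0.05354863535768704
```

Emit:
servo_tool(
  dp=[
    [0.66,0.45,0.4],
    [0.66,0.45,0.4],
    [0.65,0.45,0.4],
    [0,0,0],
    [0,0,0],
  ],
  turn=[
    [0,0,0],
    [0,0,0],
    [0,0,0],
    [0,0,0],
    [0,0,0],
  ],
  claw=[56,56,56,56,56],
  squeeze=30,
)

```text
time_s: 6.0
position: [0.6068, 0.1887, 0.165]
tool_rot: [0.0, 0.695, 0.719, -0.0]
wrist_force: [0.3, 0.5, 0.2]
grip_width: 0.604
gripper_force: 0.0
```

```bash
cat > go.py <<'E'
import sys
from h import *
C=np.array([.5453,.1421]);y0=np.radians(-5.45)
T={str(i+1):C+.08*np.array([np.cos(y0+np.radians(a)),np.sin(y0+np.radians(a))]) for i,a in enumerate((135,45,-45,-135))};T["v"]=C
s=status.read_state();w,x,y,z=s["tool_rot"];yaw=2*np.arctan2(y,x)
p=s["position"];X=np.array([np.cos(yaw),np.sin(yaw)]);Y=np.array([np.sin(yaw),-np.cos(yaw)])
print("t",round(s["time_s"],2),"p",p.round(4),"yaw",round(yaw,3),"q6",s["joints"][5].round(3),"tilt",round(2*w,4),round(2*z,4),"F",s["wrist_force"].round(1),"T",s["ft_torque"].round(3),"grip",round(s["grip_width"]*92,1),round(s["gripper_force"],1))
for k in sys.argv[1:]:
    d=T[k]-p[:2];print(k,"dx,dy units",(d@X/.05).round(3),(d@Y/.05).round(3),"z to .088/.150:",((p[2]-.088)/.05).round(3),((p[2]-.15)/.05).round(3))
E
python3 go.py 2
```

```text
t 6.0 p [0.6068 0.1887 0.165 ] yaw 1.605 q6 0.266 tilt 0.0002 -0.0005 F [0.3 0.5 0.2] T [-0.024 -0.078  0.   ] grip 55.6 0.0
2 dx,dy units 0.086 0.006 z to .088/.150: 1.539 0.299
```

Emit:
servo_tool(
  dp=[
    [0.086,0.006,0.34],
    [0,0,0.6],
    [0,0,0.6],
    [0,0,0],
    [0,0,0],
    [0,0,0],
    [0,0,0],
  ],
  turn=[
    [0,0,0],
    [0,0,0],
    [0,0,0],
    [0,0,0],
    [0,0,0],
    [0,0,0],
    [0,0,0],
  ],
  claw=[56,56,56,56,26,26,26],
)

```text
time_s: 6.88
position: [0.6069, 0.1939, 0.0889]
tool_rot: [-0.0, 0.695, 0.719, 0.0]
wrist_force: [-5.2, -0.9, 5.5]
grip_width: 0.363
gripper_force: 30.0
```

```bash
python3 go.py 2
```

```text
t 6.88 p [0.6069 0.1939 0.0889] yaw 1.605 q6 0.273 tilt -0.0003 0.0002 F [-5.2 -0.9  5.5] T [-0.1    0.672 -0.024] grip 33.4 30.0
2 dx,dy units -0.018 0.001 z to .088/.150: 0.019 -1.221
```

Emit:
servo_tool(
  dp=[
    [-0.015,0,0.003],
    [0,0,0.003],
    [0,0,0.003],
    [0,0,0.003],
    [0,0,0.003],
    [0,0,0.003],
    [0,0,0.003],
    [0,0,0.003],
    [0,0,0.003],
    [0,0,0.003],
    [0,0,0.003],
    [0,0,0.003],
    [0,0,0.003],
    [0,0,0],
  ],
  turn=[
    [0,0,0.96],
    [0,0,0.96],
    [0,0,0.96],
    [0,0,0.96],
    [0,0,0.96],
    [0,0,0.96],
    [0,0,0.96],
    [0,0,0.96],
    [0,0,0.96],
    [0,0,0.96],
    [0,0,0.96],
    [0,0,0.96],
    [0,0,0.96],
    [0,0,0],
  ],
  claw=[26,26,26,26,26,26,26,26,26,26,26,26,26,26],
)

```text
time_s: 8.62
position: [0.6085, 0.193, 0.087]
tool_rot: [0.0, 0.954, 0.299, 0.001]
wrist_force: [2.7, -3.0, 4.8]
grip_width: 0.362
gripper_force: 30.0
```

```bash
python3 go.py 2
```

```text
t 8.62 p [0.6085 0.193  0.087 ] yaw 0.607 q6 1.269 tilt 0.0007 0.003 F [ 2.7 -3.   4.8] T [-0.573 -0.494 -0.033] grip 33.3 30.0
2 dx,dy units -0.025 -0.018 z to .088/.150: -0.019 -1.259
```

Emit:
servo_tool(
  dp=[
    [0,0,0],
    [0,0,0],
    [0,0,-0.6],
    [0,0,-0.6],
    [-0.8,0.06,0],
    [-0.8,0.06,0],
    [-0.8,0.06,0],
    [-0.8,0.06,0],
    [0,0,0],
    [0,0,0],
  ],
  turn=[
    [0,0,0],
    [0,0,0],
    [0,0,0],
    [0,0,0],
    [0,0,0],
    [0,0,0],
    [0,0,0],
    [0,0,0],
    [0,0,0],
    [0,0,0],
  ],
  claw=[56,56,56,56,56,56,56,56,56,56],
)

```text
time_s: 9.88
position: [0.4833, 0.0924, 0.1459]
tool_rot: [-0.0, 0.954, 0.299, 0.001]
wrist_force: [0.1, 0.5, 0.4]
grip_width: 0.611
gripper_force: 0.0
```

```bash
python3 go.py 4
```

```text
t 9.88 p [0.4833 0.0924 0.1459] yaw 0.606 q6 1.15 tilt -0.0002 0.0011 F [0.1 0.5 0.4] T [-0.055 -0.025 -0.044] grip 56.3 0.0
4 dx,dy units -0.009 0.024 z to .088/.150: 1.159 -0.081
```

Emit:
servo_tool(
  dp=[
    [-0.009,0.024,0.4],
    [0,0,0.75],
    [0,0,0],
    [0,0,0],
    [0,0,0],
    [0,0,0],
    [0,0,0.003],
    [0,0,0.003],
    [0,0,0.003],
    [0,0,0.003],
    [0,0,0.003],
    [0,0,0.003],
    [0,0,0.003],
    [0,0,0.003],
    [0,0,0.003],
    [0,0,0.003],
    [0,0,0],
  ],
  turn=[
    [0,0,0],
    [0,0,0],
    [0,0,0],
    [0,0,0],
    [0,0,0],
    [0,0,0],
    [0,0,1],
    [0,0,1],
    [0,0,1],
    [0,0,1],
    [0,0,1],
    [0,0,1],
    [0,0,1],
    [0,0,1],
    [0,0,1],
    [0,0,1],
    [0,0,0],
  ],
  claw=[56,56,56,26,26,26,26,26,26,26,26,26,26,26,26,26,26],
)

```text
time_s: 12.0
position: [0.4845, 0.0899, 0.0879]
tool_rot: [0.0, 0.995, -0.097, 0.002]
wrist_force: [2.6, -7.7, 3.6]
grip_width: 0.363
gripper_force: 30.0
```

```bash
python3 go.py 4 1
```

```text
t 12.0 p [0.4845 0.0899 0.0879] yaw -0.194 q6 1.948 tilt 0.0008 0.0035 F [ 2.6 -7.7  3.6] T [-1.381 -0.503 -0.027] grip 33.4 30.0
4 dx,dy units -0.022 -0.022 z to .088/.150: -0.002 -1.242
1 dx,dy units -0.245 -2.274 z to .088/.150: -0.002 -1.242
```

Emit:
servo_tool(
  dp=[
    [0,0,0],
    [0,0,0],
    [0,0,-0.9],
    [0,0,-0.9],
    [0,0,-0.9],
    [0,0,0],
    [0,0,0],
    [0,0,0],
    [0,0,0],
    [0,0,0],
    [0,0,0],
    [0,0,0],
    [0,0,0],
    [0,0,0],
    [0,0,0],
    [0,0,0],
    [0,0,0],
    [0,0,0],
    [0,0,0],
    [0,0,0],
  ],
  turn=[
    [0,0,0],
    [0,0,0],
    [0,0,0],
    [0,0,-1],
    [0,0,-1],
    [0,0,-1],
    [0,0,-1],
    [0,0,-1],
    [0,0,-1],
    [0,0,-1],
    [0,0,-1],
    [0,0,-1],
    [0,0,-1],
    [0,0,-1],
    [0,0,-1],
    [0,0,-1],
    [0,0,-1],
    [0,0,-1],
    [0,0,-1],
    [0,0,-1],
  ],
  claw=[56,56,56,56,56,56,56,56,56,56,56,56,56,56,56,56,56,56,56,56],
)

```text
time_s: 14.5
position: [0.4826, 0.091, 0.2217]
tool_rot: [-0.0, 0.834, 0.552, -0.0]
wrist_force: [-0.3, -0.5, -0.9]
grip_width: 0.611
gripper_force: 0.0
```

Emit:
servo_tool(
  dp=[
    [0,0,0],
    [0,0,0],
    [0,0,0],
    [0,0,0],
    [0,0,0],
    [0,0.6,0],
    [0,0.6,0],
    [0,0,0],
    [0,0,0],
  ],
  turn=[
    [0,0,-1],
    [0,0,-1],
    [0,0,-1],
    [0,0,-1],
    [0,0,-1],
    [0,0,0],
    [0,0,0],
    [0,0,0],
    [0,0,0],
  ],
  claw=[56,56,56,56,56,56,56,56,56],
)

```text
time_s: 15.62
position: [0.5417, 0.0906, 0.2213]
tool_rot: [-0.001, 0.709, 0.706, -0.001]
wrist_force: [-0.2, 0.4, 1.0]
grip_width: 0.611
gripper_force: 0.0
```

```bash
python3 go.py 1; cat > look.py <<'E'
import sys
from go import *
c=cam("wrist");b=eyes.grab_frame("wrist");n=sys.argv[-1]
u0=proj(c,[*C,.1]);x,y=int(u0[0]),int(u0[1]);ya,yb,xa,xb=max(0,y-115),y+110,max(0,x-115),x+115
cv2.imwrite(f"pics/{n}.png",cv2.resize(b[ya:yb,xa:xb],None,fx=2.6,fy=2.6,interpolation=cv2.INTER_CUBIC))
for i in "1234":
    yy,xx=np.mgrid[:384,:512];u=proj(c,[*T[i],.114]);R=np.linalg.norm(proj(c,[*T[i]+[.017,0],.114])-u)
    k=((np.hypot(xx-u[0],yy-u[1])<R)&(b.min(2)>75)).astype(np.uint8)
    m,l,st,ce=cv2.connectedComponentsWithStats(k)
    for j in range(1,m):
        P=plane(c,ce[j],.113)[:2]-T[i]
        if st[j,4]>3: print(i,ce[j].round(1),st[j,4],"r mm",(np.hypot(*P)*1e3).round(1),"cw angle rad",((y0-np.arctan2(P[1],P[0]))%6.283).round(2))
E
python3 look.py l1
```

```text
t 15.62 p [0.5417 0.0906 0.2213] yaw 1.566 q6 0.167 tilt -0.001 -0.001 F [-0.2  0.4  1. ] T [-0.058 -0.071 -0.059] grip 56.2 0.0
1 dx,dy units 2.26 -0.958 z to .088/.150: 2.666 1.426
t 15.62 p [0.5417 0.0906 0.2213] yaw 1.566 q6 0.167 tilt -0.001 -0.001 F [-0.2  0.4  1. ] T [-0.058 -0.071 -0.059] grip 56.2 0.0Traceback (most recent call last):
  File "look.py", line 2, in <module>
    from go import *
  File "go.py", line 9, in <module>
    d=T[k]-p[:2];print(k,"dx,dy units",(d@X/.05).round(3),(d@Y/.05).round(3),"z to .088/.150:",((p[2]-.088)/.05).round(3),((p[2]-.15)/.05).round(3))
      ~^^^
KeyError: 'l1'
```

```bash
sed -i 's/^import sys/import sys; n=sys.argv.pop()/; s/;n=sys.argv\[-1\]//' look.py; python3 look.py l1
```

```text
t 15.62 p [0.5417 0.0906 0.2213] yaw 1.566 q6 0.167 tilt -0.001 -0.001 F [-0.2  0.4  1. ] T [-0.058 -0.071 -0.059] grip 56.2 0.0
1 [187.2  66.9] 82 r mm 13.3 cw angle rad 3.36
1 [204.9  53.4] 10 r mm 15.2 cw angle rad 4.84
1 [214.2  57.8] 12 r mm 15.9 cw angle rad 5.41
1 [201.4  71.3] 130 r mm 0.6 cw angle rad 3.84
1 [203.6  84.2] 28 r mm 10.3 cw angle rad 1.37
1 [191.3  87.5] 6 r mm 16.4 cw angle rad 2.14
2 [342.4  80.6] 107 r mm 11.7 cw angle rad 5.94
2 [321.6  67.3] 11 r mm 15.8 cw angle rad 4.12
2 [331.2  83.8] 116 r mm 1.6 cw angle rad 5.99
2 [330.4  96.2] 25 r mm 10.3 cw angle rad 1.32
3 [315.8 212.9] 261 r mm 8.2 cw angle rad 0.94
4 [193.  202.2] 266 r mm 7.6 cw angle rad 2.05
```

View pics/l1.png

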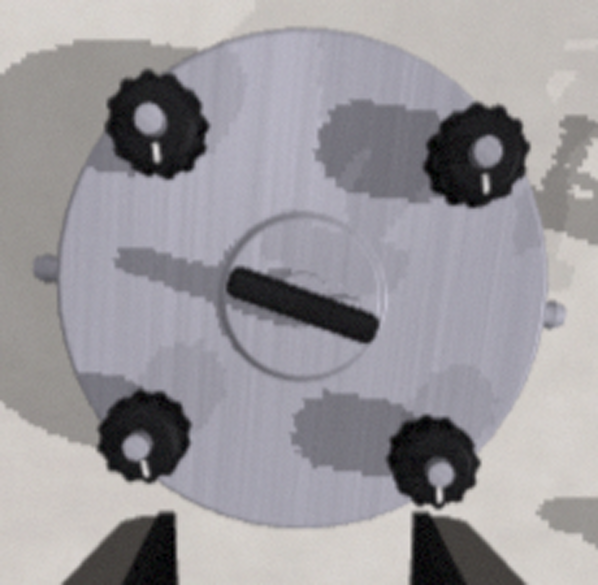

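All four marks now point the same way, at about 1.2 to 1.37 rad, so every nut is half way. Next is home tightening, starting with nut 1.

Emit:
servo_tool(
  dp=[
    [0.75,-0.32,0.5],
    [0.75,-0.32,0.5],
    [0.75,-0.32,0.4],
    [0,0,0],
    [0,0,0],
  ],
  turn=[
    [0,0,0],
    [0,0,0],
    [0,0,0],
    [0,0,0],
    [0,0,0],
  ],
  claw=[56,56,56,56,56],
)

```text
time_s: 16.3
position: [0.4952, 0.203, 0.1522]
tool_rot: [0.0, 0.708, 0.706, 0.0]
wrist_force: [0.7, -0.3, -0.1]
grip_width: 0.608
gripper_force: 0.0
```

```bash
python3 go.py 1
```

```text
t 16.3 p [0.4952 0.203  0.1522] yaw 1.567 q6 0.39 tilt 0.0004 0.0003 F [ 0.7 -0.3 -0.1] T [-0.086 -0.055 -0.004] grip 56.0 0.0
1 dx,dy units 0.016 -0.017 z to .088/.150: 1.283 0.043
```

Emit:
servo_tool(
  dp=[
    [0.016,-0.016,0.5],
    [0,0,0.8],
    [0,0,0],
    [0,0,0],
    [0,0,0],
    [0,0,0],
    [0,0,0.003],
    [0,0,0.003],
    [0,0,0.003],
    [0,0,0.003],
    [0,0,0.003],
    [0,0,0.003],
    [0,0,0.003],
    [0,0,0.003],
    [0,0,0.003],
    [0,0,0.003],
    [0,0,0.003],
    [0,0,0],
  ],
  turn=[
    [0,0,0],
    [0,0,0],
    [0,0,0],
    [0,0,0],
    [0,0,0],
    [0,0,0],
    [0,0,1],
    [0,0,1],
    [0,0,1],
    [0,0,1],
    [0,0,1],
    [0,0,1],
    [0,0,1],
    [0,0,1],
    [0,0,1],
    [0,0,1],
    [0,0,1],
    [0,0,0],
  ],
  claw=[56,56,56,26,26,26,26,26,26,26,26,26,26,26,26,26,26,26],
)

```text
time_s: 18.55
position: [0.4955, 0.2037, 0.0866]
tool_rot: [0.001, 0.942, 0.336, 0.001]
wrist_force: [0.7, -4.1, 6.4]
grip_width: 0.364
gripper_force: 30.0
```

```bash
python3 go.py 1
```

```text
t 18.55 p [0.4955 0.2037 0.0866] yaw 0.686 q6 1.274 tilt 0.0011 0.002 F [ 0.7 -4.1  6.4] T [-0.908 -0.066 -0.031] grip 33.4 30.0
1 dx,dy units -0.016 -0.017 z to .088/.150: -0.029 -1.269
```

Emit:
servo_tool(
  dp=[
    [0,0,0.003],
    [0,0,0.003],
  ],
  turn=[
    [0,0,1],
    [0,0,0.5],
  ],
  claw=[26,26],
)

```text
time_s: 18.8
position: [0.4956, 0.2035, 0.0863]
tool_rot: [0.001, 0.96, 0.279, 0.001]
wrist_force: [0.7, -6.0, 7.5]
grip_width: 0.361
gripper_force: 30.0
```

```bash
python3 go.py 1
```

```text
t 18.8 p [0.4956 0.2035 0.0863] yaw 0.565 q6 1.395 tilt 0.0013 0.0021 F [ 0.7 -6.   7.5] T [-1.095 -0.032  0.114] grip 33.2 30.0
1 dx,dy units -0.018 -0.019 z to .088/.150: -0.033 -1.273
```

Emit:
servo_tool(
  dp=[
    [0,0,0.003],
    [0,0,0],
  ],
  turn=[
    [0,0,1],
    [0,0,0],
  ],
  claw=[26,26],
)

```text
time_s: 19.05
position: [0.4961, 0.2036, 0.0863]
tool_rot: [0.001, 0.97, 0.241, 0.002]
wrist_force: [1.8, -5.9, 6.1]
grip_width: 0.362
gripper_force: 30.0
```

```bash
python3 go.py 1
```

```text
t 19.05 p [0.4961 0.2036 0.0863] yaw 0.487 q6 1.473 tilt 0.0014 0.0032 F [ 1.8 -5.9  6.1] T [-1.128 -0.201  0.581] grip 33.3 30.0
1 dx,dy units -0.029 -0.02 z to .088/.150: -0.034 -1.274
```

Emit:
servo_tool(
  dp=[
    [0,0,0],
    [0,0,0],
    [0,0,-0.6],
    [0,0,-0.6],
    [0.16,0.78,0],
    [0.16,0.78,0],
    [0.16,0.78,0],
    [0.16,0.78,0],
    [0,0,0],
    [0,0,0],
  ],
  turn=[
    [0,0,0],
    [0,0,0],
    [0,0,0],
    [0,0,0],
    [0,0,0],
    [0,0,0],
    [0,0,0],
    [0,0,0],
    [0,0,0],
    [0,0,0],
  ],
  claw=[56,56,56,56,56,56,56,56,56,56],
)

```text
time_s: 20.3
position: [0.595, 0.0814, 0.1443]
tool_rot: [-0.0, 0.971, 0.241, -0.0]
wrist_force: [0.1, 0.9, -0.5]
grip_width: 0.606
gripper_force: 0.0
```

```bash
python3 go.py 3
```

```text
t 20.3 p [0.595  0.0814 0.1443] yaw 0.486 q6 1.218 tilt -0.0005 -0.0009 F [ 0.1  0.9 -0.5] T [-0.063 -0.032  0.009] grip 55.7 0.0
3 dx,dy units 0.012 0.029 z to .088/.150: 1.126 -0.114
```

Emit:
servo_tool(
  dp=[
    [0.012,0.029,0.4],
    [0,0,0.72],
    [0,0,0],
    [0,0,0],
    [0,0,0],
    [0,0,0],
    [0,0,0.003],
    [0,0,0.003],
    [0,0,0.003],
    [0,0,0.003],
    [0,0,0.003],
    [0,0,0.003],
    [0,0,0.003],
    [0,0,0.003],
    [0,0,0.003],
    [0,0,0.003],
    [0,0,0.003],
    [0,0,0.003],
    [0,0,0.003],
    [0,0,0],
  ],
  turn=[
    [0,0,0],
    [0,0,0],
    [0,0,0],
    [0,0,0],
    [0,0,0],
    [0,0,0],
    [0,0,1],
    [0,0,1],
    [0,0,1],
    [0,0,1],
    [0,0,1],
    [0,0,1],
    [0,0,1],
    [0,0,1],
    [0,0,1],
    [0,0,1],
    [0,0,1],
    [0,0,1],
    [0,0,0.6],
    [0,0,0],
  ],
  claw=[56,56,56,26,26,26,26,26,26,26,26,26,26,26,26,26,26,26,26,26],
)

```text
time_s: 22.8
position: [0.5978, 0.0784, 0.088]
tool_rot: [0.001, 0.966, -0.258, 0.001]
wrist_force: [-1.1, -9.6, 7.0]
grip_width: 0.361
gripper_force: 30.0
```

```bash
python3 go.py 3
```

```text
t 22.8 p [0.5978 0.0784 0.088 ] yaw -0.522 q6 2.224 tilt 0.0017 0.0024 F [-1.1 -9.6  7. ] T [-1.627  0.088  0.037] grip 33.2 30.0
3 dx,dy units -0.048 -0.02 z to .088/.150: -0.0 -1.24
```

Emit:
servo_tool(
  dp=[
    [0,0,0.003],
    [0,0,0],
  ],
  turn=[
    [0,0,1],
    [0,0,0],
  ],
  claw=[26,26],
)

```text
time_s: 23.05
position: [0.5981, 0.078, 0.0879]
tool_rot: [0.001, 0.955, -0.296, 0.002]
wrist_force: [0.4, -10.5, 6.7]
grip_width: 0.361
gripper_force: 30.0
```

```bash
python3 go.py 3
```

```text
t 23.05 p [0.5981 0.078  0.0879] yaw -0.601 q6 2.304 tilt 0.0022 0.0032 F [  0.4 -10.5   6.7] T [-1.963  0.052  0.669] grip 33.3 30.0
3 dx,dy units -0.057 -0.018 z to .088/.150: -0.001 -1.241
```

Emit:
servo_tool(
  dp=[
    [0,0,0],
    [0,0,0],
    [0,0,-0.6],
    [0,0,-0.6],
    [0,0,0],
    [0,0,0],
    [0,0,0],
    [0,0,0],
    [0,0,0],
    [0,0,0],
    [0,0,0],
    [0,0,0],
    [0,0,0],
    [0,0,0],
    [0,0,0],
    [0,0,0],
    [0,0,0],
    [0,0,0],
    [0,0,0],
    [0,0,0],
  ],
  turn=[
    [0,0,0],
    [0,0,0],
    [0,0,0],
    [0,0,-1],
    [0,0,-1],
    [0,0,-1],
    [0,0,-1],
    [0,0,-1],
    [0,0,-1],
    [0,0,-1],
    [0,0,-1],
    [0,0,-1],
    [0,0,-1],
    [0,0,-1],
    [0,0,-1],
    [0,0,-1],
    [0,0,-1],
    [0,0,-1],
    [0,0,-1],
    [0,0,-1],
  ],
  claw=[56,56,56,56,56,56,56,56,56,56,56,56,56,56,56,56,56,56,56,56],
)

```text
time_s: 25.55
position: [0.5968, 0.0804, 0.1464]
tool_rot: [-0.0, 0.928, 0.371, -0.0]
wrist_force: [0.7, 0.4, -0.2]
grip_width: 0.612
gripper_force: 0.0
```

Emit:
servo_tool(
  dp=[
    [0,0,0],
    [0,0,0],
    [0,0,0],
    [0,0,0],
    [0,0,0],
    [0,0,0],
    [0,0,0],
    [0,0,0],
  ],
  turn=[
    [0,0,-1],
    [0,0,-1],
    [0,0,-1],
    [0,0,-1],
    [0,0,-1],
    [0,0,-1],
    [0,0,0],
    [0,0,0],
  ],
  claw=[56,56,56,56,56,56,56,56],
)

```text
time_s: 26.55
position: [0.5969, 0.0802, 0.1464]
tool_rot: [-0.0, 0.815, 0.58, 0.0]
wrist_force: [-0.4, 0.1, 0.1]
grip_width: 0.609
gripper_force: 0.0
```

```bash
python3 go.py 2
```

```text
t 26.55 p [0.5969 0.0802 0.1464] yaw 1.237 q6 0.465 tilt -0.0001 0.0001 F [-0.4  0.1  0.1] T [-0.065 -0.045  0.03 ] grip 56.0 0.0
2 dx,dy units 2.198 -0.549 z to .088/.150: 1.169 -0.071
```

Emit:
servo_tool(
  dp=[
    [0.73,-0.18,0],
    [0.73,-0.18,0],
    [0.74,-0.19,0],
    [0,0,0],
    [0,0,0],
  ],
  turn=[
    [0,0,0],
    [0,0,0],
    [0,0,0],
    [0,0,0],
    [0,0,0],
  ],
  claw=[56,56,56,56,56],
)

```text
time_s: 27.18
position: [0.6065, 0.1926, 0.1462]
tool_rot: [0.0, 0.814, 0.58, -0.0]
wrist_force: [-0.3, -0.7, 0.9]
grip_width: 0.613
gripper_force: 0.0
```

```bash
python3 go.py 2
```

```text
t 27.18 p [0.6065 0.1926 0.1462] yaw 1.238 q6 0.638 tilt 0.0001 -0.0007 F [-0.3 -0.7  0.9] T [-0.018 -0.088 -0.019] grip 56.4 0.0
2 dx,dy units 0.01 0.006 z to .088/.150: 1.165 -0.075
```

Nut 2 is at about 1.32 and needs about 1.08 more, so I'm turning 1.08 and then checking.

Emit:
servo_tool(
  dp=[
    [0.01,0.006,0.4],
    [0,0,0.78],
    [0,0,0],
    [0,0,0],
    [0,0,0],
    [0,0,0],
    [0,0,0.003],
    [0,0,0.003],
    [0,0,0.003],
    [0,0,0.003],
    [0,0,0.003],
    [0,0,0.003],
    [0,0,0.003],
    [0,0,0.003],
    [0,0,0.003],
    [0,0,0.003],
    [0,0,0.003],
    [0,0,0.003],
    [0,0,0.003],
    [0,0,0],
  ],
  turn=[
    [0,0,0],
    [0,0,0],
    [0,0,0],
    [0,0,0],
    [0,0,0],
    [0,0,0],
    [0,0,1],
    [0,0,1],
    [0,0,1],
    [0,0,1],
    [0,0,1],
    [0,0,1],
    [0,0,1],
    [0,0,1],
    [0,0,1],
    [0,0,1],
    [0,0,1],
    [0,0,1],
    [0,0,1],
    [0,0,0],
  ],
  claw=[56,56,56,26,26,26,26,26,26,26,26,26,26,26,26,26,26,26,26,26],
)

```text
time_s: 29.68
position: [0.6088, 0.1923, 0.0868]
tool_rot: [0.001, 0.995, 0.099, 0.001]
wrist_force: [2.6, -6.7, 4.0]
grip_width: 0.361
gripper_force: 30.0
```

```bash
python3 go.py 2
```

```text
t 29.68 p [0.6088 0.1923 0.0868] yaw 0.198 q6 1.68 tilt 0.0017 0.003 F [ 2.6 -6.7  4. ] T [-1.344 -0.351 -0.116] grip 33.2 30.0
2 dx,dy units -0.032 -0.022 z to .088/.150: -0.023 -1.263
```

Emit:
servo_tool(
  dp=[
    [0,0,0.003],
    [0,0,0],
  ],
  turn=[
    [0,0,1],
    [0,0,0],
  ],
  claw=[26,26],
)

```text
time_s: 29.92
position: [0.6091, 0.1921, 0.0868]
tool_rot: [0.001, 0.998, 0.06, 0.002]
wrist_force: [2.9, -7.9, 3.7]
grip_width: 0.36
gripper_force: 30.0
```

```bash
python3 go.py 2
```

```text
t 29.93 p [0.6091 0.1921 0.0868] yaw 0.119 q6 1.759 tilt 0.0021 0.0036 F [ 2.9 -7.9  3.7] T [-1.437 -0.463  0.625] grip 33.1 30.0
2 dx,dy units -0.039 -0.023 z to .088/.150: -0.024 -1.264
```

Emit:
servo_tool(
  dp=[
    [0,0,0],
    [0,0,0],
    [0,0,-0.6],
    [0,0,-0.6],
    [-0.68,0.43,0],
    [-0.68,0.43,0],
    [-0.68,0.43,0],
    [-0.68,0.43,0],
    [0,0,0],
    [0,0,0],
    [0,0,0],
    [0,0,0],
    [0,0,0],
    [0,0,0],
    [0,0,0],
    [0,0,0],
    [0,0,0],
  ],
  turn=[
    [0,0,0],
    [0,0,0],
    [0,0,0],
    [0,0,0],
    [0,0,0],
    [0,0,0],
    [0,0,0],
    [0,0,0],
    [0,0,-1],
    [0,0,-1],
    [0,0,-1],
    [0,0,-1],
    [0,0,-1],
    [0,0,-1],
    [0,0,-1],
    [0,0,0],
    [0,0,0],
  ],
  claw=[56,56,56,56,56,56,56,56,56,56,56,56,56,56,56,56,56],
)

```text
time_s: 32.05
position: [0.4823, 0.092, 0.1454]
tool_rot: [-0.0, 0.943, 0.332, 0.0]
wrist_force: [-0.1, -0.0, -0.1]
grip_width: 0.607
gripper_force: 0.0
```

```bash
python3 go.py 4
```

```text
t 32.05 p [0.4823 0.092  0.1454] yaw 0.677 q6 1.079 tilt -0.0001 0.0 F [-0.1 -0.  -0.1] T [-0.     0.018  0.034] grip 55.8 0.0
4 dx,dy units 0.009 0.029 z to .088/.150: 1.147 -0.093
```

Emit:
servo_tool(
  dp=[
    [0.01,0.03,0.4],
    [0,0,0.75],
    [0,0,0],
    [0,0,0],
    [0,0,0],
    [0,0,0],
    [0,0,0.003],
    [0,0,0.003],
    [0,0,0.003],
    [0,0,0.003],
    [0,0,0.003],
    [0,0,0.003],
    [0,0,0.003],
    [0,0,0.003],
    [0,0,0.003],
    [0,0,0.003],
    [0,0,0.003],
    [0,0,0.003],
    [0,0,0.003],
    [0,0,0],
  ],
  turn=[
    [0,0,0],
    [0,0,0],
    [0,0,0],
    [0,0,0],
    [0,0,0],
    [0,0,0],
    [0,0,1],
    [0,0,1],
    [0,0,1],
    [0,0,1],
    [0,0,1],
    [0,0,1],
    [0,0,1],
    [0,0,1],
    [0,0,1],
    [0,0,1],
    [0,0,1],
    [0,0,1],
    [0,0,1],
    [0,0,0],
  ],
  claw=[56,56,56,26,26,26,26,26,26,26,26,26,26,26,26,26,26,26,26,26],
)

```text
time_s: 34.55
position: [0.4851, 0.0895, 0.0871]
tool_rot: [0.001, 0.984, -0.18, 0.002]
wrist_force: [1.7, -12.3, 6.5]
grip_width: 0.363
gripper_force: 30.0
```

```bash
python3 go.py 4
```

```text
t 34.55 p [0.4851 0.0895 0.0871] yaw -0.362 q6 2.117 tilt 0.0019 0.0031 F [  1.7 -12.3   6.5] T [-2.281 -0.304 -0.039] grip 33.4 30.0
4 dx,dy units -0.039 -0.021 z to .088/.150: -0.017 -1.257
```

Emit:
servo_tool(
  dp=[
    [0,0,0.003],
    [0,0,0],
  ],
  turn=[
    [0,0,1],
    [0,0,0],
  ],
  claw=[26,26],
)

```text
time_s: 34.8
position: [0.485, 0.0894, 0.087]
tool_rot: [0.001, 0.976, -0.219, 0.002]
wrist_force: [1.6, -13.1, 8.0]
grip_width: 0.363
gripper_force: 30.0
```

```bash
python3 go.py 4
```

```text
t 34.8 p [0.485  0.0894 0.087 ] yaw -0.441 q6 2.196 tilt 0.0021 0.0032 F [  1.6 -13.1   8. ] T [-2.342 -0.297  0.283] grip 33.4 30.0
4 dx,dy units -0.041 -0.02 z to .088/.150: -0.02 -1.26
```

Emit:
servo_tool(
  dp=[
    [0,0,0],
    [0,0,0],
  ],
  turn=[
    [0,0,0.7],
    [0,0,0],
  ],
  claw=[26,26],
)

```text
time_s: 35.05
position: [0.4853, 0.0891, 0.087]
tool_rot: [0.001, 0.97, -0.245, 0.002]
wrist_force: [2.8, -14.9, 6.1]
grip_width: 0.366
gripper_force: 30.0
```

```bash
python3 go.py 4
```

```text
t 35.05 p [0.4853 0.0891 0.087 ] yaw -0.495 q6 2.251 tilt 0.0025 0.0041 F [  2.8 -14.9   6.1] T [-2.706 -0.518  0.774] grip 33.7 30.0
4 dx,dy units -0.05 -0.021 z to .088/.150: -0.02 -1.26
```

Emit:
servo_tool(
  dp=[
    [0,0,0],
    [0,0,0],
    [0,0,-0.9],
    [0,0,-0.9],
    [0,0,-0.9],
    [0,0,0],
    [0,0,0],
    [0,0,0],
    [0,0,0],
    [0,0,0],
    [0,0,0],
    [0,0,0],
    [0,0,0],
    [0,0,0],
    [0,0,0],
    [0,0,0],
    [0,0,0],
    [0,0,0],
    [0,0,0],
    [0,0,0],
  ],
  turn=[
    [0,0,0],
    [0,0,0],
    [0,0,0],
    [0,0,-1],
    [0,0,-1],
    [0,0,-1],
    [0,0,-1],
    [0,0,-1],
    [0,0,-1],
    [0,0,-1],
    [0,0,-1],
    [0,0,-1],
    [0,0,-1],
    [0,0,-1],
    [0,0,-1],
    [0,0,-1],
    [0,0,-1],
    [0,0,-1],
    [0,0,-1],
    [0,0,-1],
  ],
  claw=[56,56,56,56,56,56,56,56,56,56,56,56,56,56,56,56,56,56,56,56],
)

```text
time_s: 37.55
position: [0.4834, 0.0914, 0.2207]
tool_rot: [-0.0, 0.908, 0.419, -0.0]
wrist_force: [-0.3, -0.7, -0.0]
grip_width: 0.609
gripper_force: 0.0
```

Emit:
servo_tool(
  dp=[
    [0,0,0],
    [0,0,0],
    [0,0,0],
    [0,0,0],
    [0,0,0],
    [0,0,0],
    [0,0,0],
    [0,0,0],
    [0,0,0],
    [0,0.6,0],
    [0,0.6,0],
    [0,0,0],
    [0,0,0],
  ],
  turn=[
    [0,0,-1],
    [0,0,-1],
    [0,0,-1],
    [0,0,-1],
    [0,0,-1],
    [0,0,-1],
    [0,0,-1],
    [0,0,-1],
    [0,0,-1],
    [0,0,0],
    [0,0,0],
    [0,0,0],
    [0,0,0],
  ],
  claw=[56,56,56,56,56,56,56,56,56,56,56,56,56],
)

```text
time_s: 39.17
position: [0.5426, 0.0919, 0.2204]
tool_rot: [-0.001, 0.703, 0.711, -0.001]
wrist_force: [-1.0, 0.7, -0.0]
grip_width: 0.61
gripper_force: 0.0
```

```bash
python3 go.py v; python3 look.py l2
```

```text
t 39.17 p [0.5426 0.0919 0.2204] yaw 1.582 q6 0.153 tilt -0.0011 -0.001 F [-1.   0.7 -0. ] T [-0.049 -0.065 -0.043] grip 56.1 0.0
v dx,dy units 1.004 0.065 z to .088/.150: 2.647 1.407
t 39.17 p [0.5426 0.0919 0.2204] yaw 1.582 q6 0.153 tilt -0.0011 -0.001 F [-1.   0.7 -0. ] T [-0.049 -0.065 -0.043] grip 56.1 0.0
1 [190.8  65.8] 114 r mm 11.5 cw angle rad 3.51
1 [214.8  58.3] 13 r mm 15.8 cw angle rad 5.38
1 [201.   73.5] 162 r mm 1.8 cw angle rad 2.48
1 [193.5  89. ] 4 r mm 16.4 cw angle rad 2.03
2 [322.7  70.2] 9 r mm 15.6 cw angle rad 4.1
2 [343.   83.6] 143 r mm 11.4 cw angle rad 5.94
2 [332.2  86.6] 117 r mm 1.7 cw angle rad 6.05
2 [320.8  94.4] 25 r mm 10.3 cw angle rad 2.37
3 [321.6 215.9] 122 r mm 13.5 cw angle rad 0.51
3 [312.  209.9] 96 r mm 2.0 cw angle rad 0.78
3 [302.4 214. ] 21 r mm 9.8 cw angle rad 2.42
3 [299.6 219.9] 22 r mm 15.9 cw angle rad 2.19
4 [189.6 205.6] 174 r mm 11.3 cw angle rad 2.09
4 [194.4 198.4] 125 r mm 2.3 cw angle rad 2.11
```

View pics/l2.png

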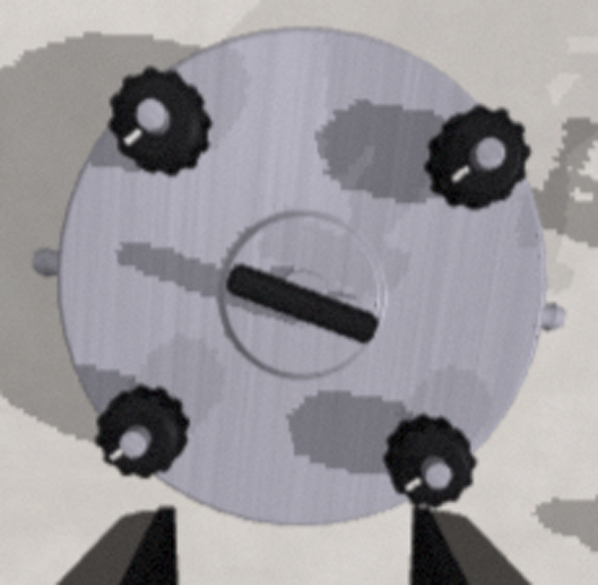

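All four marks point the same way, at about 2.4 rad, so the nuts are home. The bar is still open. On to the vent.

Emit:
servo_tool(
  dp=[
    [0.5,0.03,0.6],
    [0.5,0.03,0.7],
    [0,0,0],
    [0,0,0],
    [0,0,0],
    [0,0,0],
    [0,0,0],
    [0,0,0],
    [0,0,0],
    [0,0,0],
    [0,0,0],
    [0,0,0],
    [0,0,0],
    [0,0,0],
    [0,0,0],
    [0,0,0],
    [0,0,0],
    [0,0,0],
    [0,0,0],
  ],
  turn=[
    [0,0,0],
    [0,0,0],
    [0,0,-1],
    [0,0,-1],
    [0,0,-1],
    [0,0,-1],
    [0,0,-1],
    [0,0,-1],
    [0,0,-1],
    [0,0,-1],
    [0,0,-1],
    [0,0,-1],
    [0,0,-1],
    [0,0,-1],
    [0,0,-1],
    [0,0,-1],
    [0,0,-1],
    [0,0,-0.2],
    [0,0,0],
  ],
  claw=[40,40,40,40,40,40,40,40,40,40,40,40,40,40,40,40,40,40,40],
)

```text
time_s: 41.6
position: [0.5457, 0.1418, 0.1559]
tool_rot: [-0.0, 0.171, 0.985, 0.0]
wrist_force: [0.2, 0.5, -0.6]
grip_width: 0.436
gripper_force: 0.0
```

```bash
python3 go.py v
```

```text
t 41.6 p [0.5457 0.1418 0.1559] yaw 2.797 q6 -0.975 tilt -0.0 0.0001 F [ 0.2  0.5 -0.6] T [ 0.008 -0.167 -0.04 ] grip 40.1 0.0
v dx,dy units 0.01 0.002 z to .088/.150: 1.358 0.118
```

Descend to about z 0.098 (1.16 units), grip, then turn 1.28 rad (13 rows here, then the rest).

Emit:
servo_tool(
  dp=[
    [0.01,0,0.4],
    [0,0,0.76],
    [0,0,0],
    [0,0,0],
    [0,0,0],
    [0,0,0],
    [0,0,0],
    [0,0,0],
    [0,0,0],
    [0,0,0],
    [0,0,0],
    [0,0,0],
    [0,0,0],
    [0,0,0],
    [0,0,0],
    [0,0,0],
    [0,0,0],
    [0,0,0],
    [0,0,0],
    [0,0,0],
  ],
  turn=[
    [0,0,0],
    [0,0,0],
    [0,0,0],
    [0,0,0],
    [0,0,0],
    [0,0,0],
    [0,0,0],
    [0,0,1],
    [0,0,1],
    [0,0,1],
    [0,0,1],
    [0,0,1],
    [0,0,1],
    [0,0,1],
    [0,0,1],
    [0,0,1],
    [0,0,1],
    [0,0,1],
    [0,0,1],
    [0,0,1],
  ],
  claw=[40,40,40,5,5,5,5,5,5,5,5,5,5,5,5,5,5,5,5,5],
)

```text
time_s: 44.1
position: [0.5453, 0.1404, 0.0987]
tool_rot: [0.001, 0.639, 0.77, -0.001]
wrist_force: [-3.6, -8.8, 8.9]
grip_width: 0.121
gripper_force: 30.0
```

```bash
python3 go.py v
```

```text
t 44.1 p [0.5453 0.1404 0.0987] yaw 1.756 q6 0.067 tilt 0.0011 -0.0022 F [-3.6 -8.8  8.9] T [-1.673  0.557  0.064] grip 11.1 30.0
v dx,dy units 0.034 0.006 z to .088/.150: 0.215 -1.025
```

Emit:
servo_tool(
  dp=[
    [0,0,0],
    [0,0,0],
    [0,0,0],
    [0,0,0],
  ],
  turn=[
    [0,0,1],
    [0,0,1],
    [0,0,1],
    [0,0,0],
  ],
  claw=[5,5,5,5],
)

```text
time_s: 44.6
position: [0.5451, 0.1404, 0.0987]
tool_rot: [0.001, 0.726, 0.688, -0.001]
wrist_force: [-3.1, -8.5, 9.1]
grip_width: 0.113
gripper_force: 30.0
```

```bash
python3 go.py v
```

```text
t 44.6 p [0.5451 0.1404 0.0987] yaw 1.518 q6 0.306 tilt 0.0012 -0.0023 F [-3.1 -8.5  9.1] T [-1.692  0.54  -0.05 ] grip 10.4 30.0
v dx,dy units 0.035 0.001 z to .088/.150: 0.215 -1.025
```

Emit:
servo_tool(
  dp=[
    [0,0,0],
    [0,0,0],
  ],
  turn=[
    [0,0,0.9],
    [0,0,0],
  ],
  claw=[5,5],
)

```text
time_s: 44.85
position: [0.5451, 0.1404, 0.0987]
tool_rot: [0.001, 0.75, 0.662, -0.001]
wrist_force: [-3.4, -9.1, 9.1]
grip_width: 0.113
gripper_force: 30.2
```

```bash
python3 go.py v
```

```text
t 44.85 p [0.5451 0.1404 0.0987] yaw 1.447 q6 0.377 tilt 0.0014 -0.0024 F [-3.4 -9.1  9.1] T [-1.618  0.592  0.447] grip 10.4 30.2
v dx,dy units 0.035 -0.001 z to .088/.150: 0.214 -1.026
```

The stop is reached (Tz 0.45). Release, retreat, and look.

Emit:
servo_tool(
  dp=[
    [0,0,0],
    [0,0,0],
    [0,0,-0.8],
    [0,0,-0.8],
    [-0.5,0,-0.8],
    [-0.5,0,0],
    [0,0,0],
    [0,0,0],
  ],
  turn=[
    [0,0,0],
    [0,0,0],
    [0,0,0],
    [0,0,0],
    [0,0,0],
    [0,0,0],
    [0,0,0],
    [0,0,0],
  ],
  claw=[45,45,45,45,45,45,45,45],
)

```text
time_s: 45.85
position: [0.5394, 0.0929, 0.2174]
tool_rot: [-0.0, 0.75, 0.662, -0.0]
wrist_force: [-0.0, -0.4, 0.4]
grip_width: 0.487
gripper_force: 0.0
```

```bash
python3 look.py l3
```

```text
t 45.85 p [0.5394 0.0929 0.2174] yaw 1.446 q6 0.292 tilt -0.0005 -0.0 F [-0.  -0.4  0.4] T [-0.04  -0.069  0.043] grip 44.8 0.0
1 [176.6  78.2] 132 r mm 11.4 cw angle rad 3.43
1 [200.2  66.5] 11 r mm 15.9 cw angle rad 5.42
1 [187.9  83.2] 165 r mm 1.8 cw angle rad 2.48
2 [328.8  71.9] 172 r mm 9.4 cw angle rad 5.8
2 [320.7  77.1] 124 r mm 1.4 cw angle rad 6.03
2 [310.6  86.4] 25 r mm 10.1 cw angle rad 2.38
3 [322.2 211.7] 195 r mm 11.0 cw angle rad 1.01
3 [317.6 204. ] 102 r mm 1.9 cw angle rad 0.83
3 [308.6 209.3] 22 r mm 9.8 cw angle rad 2.42
4 [195.5 212.3] 301 r mm 7.8 cw angle rad 2.2
```

View pics/l3.png

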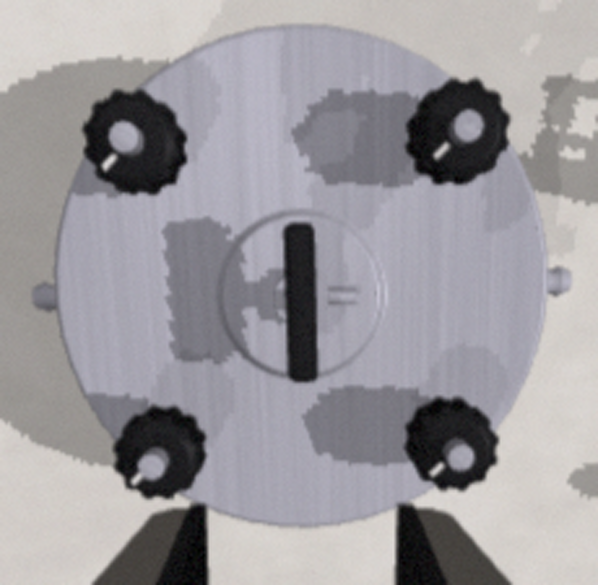

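The bar now lies across the port line, the four marks agree at the home angle, and the robot is clear. Handing in.

```bash
python3 -c "
from workcell import job;print(job.finish_job())"
```

```text
the job is handed in; nothing more can be done
None
```

The job is handed in at about 46 s: nuts 2 and 4 were drawn half way, then all four turned home crosswise (1 and 3, then 2 and 4) and the vent shut, all to their stops; I touched nothing else, but I did not measure the cover's height or check the other items afterwards.

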